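Close the cracker canister with its bayonet lid

TASK

Close the cracker canister: set the loose wooden lid into its mouth with the brass lugs in the two notches, push it down against the spring, turn it clockwise (seen from above) about a quarter turn to the stop, and let it rise into its lock, bar pointing at the red dots. Leave the canister locked with the gripper clear, and do not knock or shift the glasses and the folding corkscrew.

Things in the scene. Friction and masses are not known exactly. Their poses are not given: they have to be found in the camera images.
- canister: Dark steel round canister with two brass bands and a black rubber foot, fixed to the table, upright: 136 mm outer diameter, rim top at 105 mm. Origin: centre of its underside; z up; its +x and -x axes point at the two notches (white dots) in the aluminium rim ring. A half turn gives the same canister.
- rim (a point): Centre of the canister's round mouth (98 mm diameter), level with the rim top, 105 mm above the canister's origin.
- notch (a point): White dot outside one notch, on the rim top, on the canister's +x axis 64 mm from its centre. Each of the two notches (one on each side) is 36 degrees wide and reaches out to 60 mm from the centre. From each a track runs clockwise (from above) under the ring, roof 10 mm below the rim top. Anticlockwise turning is blocked.
- lock (a point): Red dot at one locking pocket, on the rim top 64 mm from the centre, 80 degrees clockwise of the +x notch; its twin lies across the mouth. In the pockets the roof is 4 mm higher than in the track, so the lugs rise into them when let go anywhere from 74 to 86 degrees clockwise of the notches; a solid stop ends the turn at 86 degrees.
- lid: Loose lid, 0.14 to 0.28 kg, 62 mm tall, standing upright on the table. Origin: centre of its underside; z up. Light-wood plug of 92 mm diameter, 28 mm high, bevelled below; brass lugs on both sides, on its +x and -x axes, reaching 56 mm from the axis, 24 degrees wide, 8 to 14 mm above the underside. A half turn gives the same lid.
- lid_grip (a point): Grasp point on the lid's dark-wood bar handle, on the axis 50 mm above the underside. The bar lies along the lid's x (in line with the lugs): 80 mm long, 16 mm wide, from 28 to 62 mm above the underside; grasp its two long sides from above.
- sprung_disc (a joint): Travel (m, down) of the sprung disc in the canister that carries the lid, 6.5 N at 0, 13 N at the 0.018 end. Lid set in the notches: 0, lid underside 93 mm above the canister's origin. To turn: over 0.012 (underside below 81 mm; 0.014 to 0.016 is comfortable). Locked and let go: 0.008 (underside at 85 mm).
- wine_glass_1: Bystander: wine glass, 86 mm diameter, 215 mm tall, with some red wine, standing at the back. Origin: centre of its foot.
- tasting_glass_0: Bystander: small tasting glass, 65 mm diameter, 155 mm tall, at the back right. Origin: centre of its foot.
- waiters_friend: Bystander: folding corkscrew, 114 mm long, 30 mm wide, 16 mm high, lying at the right edge. Origin: centre of its underside.

How it is judged (in metres and radians):
On the way, in this order (a step that is already met when the one before it is completed fails the run):
1. the lid is set into the mouth, its lugs in the notches (horizontal distance between lid and canister below 0.006 m and z of lid in the frame of canister below 0.096 m and angle between the x axis of lid and the x axis of canister, either way round below 0.2 rad), for 0.1 s.
2. the lid is pushed down and turned under the rim (z of lid in the frame of canister below 0.0825 m and angle between the x axis of lid and the x axis of canister, either way round above 0.6 rad), for 0.05 s.
At the end, for the whole second after the job is handed in: The lid is locked in the canister: its bar at least 70 degrees round from the notches, lugs sprung up into the pockets (underside 83 to 87.5 mm above the canister's origin), within 6 mm of the axis, level within 0.08 rad, and at rest (horizontal distance between lid and canister below 0.006 m and z of lid in the frame of canister between 0.083 and 0.0875 m and angle between the x axis of lid and the x axis of canister, either way round above 1.22 rad and angle between lid's own z axis and vertical below 0.08 rad and linear speed of lid below 0.02 m/s); the robot touches nothing.
It fails at once if the wine glass was shifted by more than 30 mm (distance of wine_glass_1 from where it was at the start of the episode above 0.03 m).
It fails at once if the tasting glass was shifted by more than 30 mm (distance of tasting_glass_0 from where it was at the start of the episode above 0.03 m).
It fails at once if the folding corkscrew was shifted by more than 30 mm (distance of waiters_friend from where it was at the start of the episode above 0.03 m).
It also fails if it takes over 51 s, if anything falls off the work surface, if the arm or the gripper's body presses on something with over 40 N, if the wrist force passes 120 N, or if a joint passes its speed limit or range.

ROBOT

A 6-joint arm with a two-finger parallel gripper is mounted at the origin on the work surface; the furniture and walls round the work are solid. World frame = base frame: x ahead of the robot, y to its left, z up, the work surface at z = 0. Lengths are in m, angles in degrees, forces in N, time in s.
With the tool pointing down it reaches from about 0.35 to 0.875 m from the base axis. Payload 4.2 kg.
Tool frame: the origin (TCP) lies midway between the tips of the shut fingers; the grasp point (between the pads) lies 19 mm behind it; z points along the fingers, y is the line along which they close (so a half turn about z gives the same grasp; the last joint's range is limited). The gripper opens to 87 mm and grips with 3 to 60 N. Pads are 19 mm wide; open, the fingers measure 117 mm over their backs; the gripper's body (75 mm by 190 mm) begins 51 mm behind the grasp point.
Start: joints at [-49.412, 22.042, 0.453, 0, -68.411, -14.817], TCP at [0.272, -0.563, 0.223] pointing down, gripper open.
Joint ranges: [-179.83, 179.83], [-69.29, 118.12], [-61.27, 80.66], [-181.25, 117.63], [-171.15, -9.14], [-177.46, 177.46]. Speed limits (degrees/s): [159.86, 159.86, 180, 180, 180, 180].

INTERFACE

Orientations are given as a 3x3 rotation matrix whose columns are the frame's x, y, z axes.
In Python, from station import r gives the robot as it stands.
- The arm moves only by the tool nudge_tcp, called after "Emit:" as name([rows], argument=value, ...), one row to a line, values as JSON. Schema: {"type":"object","properties":{"segments":{"type":"array","items":{"type":"array","items":{"type":"array","items":{"type":"number"},"minItems":7,"maxItems":7},"minItems":1,"maxItems":8},"minItems":1,"maxItems":1},"only":{"type":"string"},"quiet":{"type":"boolean"},"lines":{"type":"string"}},"required":["segments"],"additionalProperties":false}. segments is a list that holds a single list of rows (three levels of brackets), with 1 to 8 rows, each of 7 numbers: the opening from 0.0 (shut) to 1.0 (fully open), then dx, dy, dz in a scale on which 1.0 is 800 mm, then a rotation vector rx, ry, rz in fractions of the full range, 1 being 180 degrees; each row is the pose to reach, as a shift and turn from the pose commanded when the call began, along the tool's axes at that moment; what a row does not reach only later rows make up. A row lasts 1/10 s, in which the tool goes at most 0.05 m and 8.59 degrees, less where a joint would pass 70% of its speed; a pose out of reach is approached as far as the arm can. The fingers move at their own pace and stop on an object; the grip force is fixed at half the most. Time passes only in rows, so rows that do not move let the fingers close. The tool returns the time, the measured TCP pose, the force, the opening and the grip force at its end. only (a regular expression) keeps the lines of the reply that match it, lines (a string "A,B") keeps lines A to B, and quiet returns only ok. A shift or turn number past 1, either way, is cut back to 1. Input that does not fit is refused with a message, and nothing moves.
- r.sense(): the state, without advancing time (a new reading comes with each control period).
- r.capture(name): name is "scene" or "top" or "wrist"; returns a dict with "pixels" (400x640x3 uint8, red, green, blue), "z_map" (400x640 float32, m along the optical axis (not along the pixel's ray), 0 where there is no reading), "K" (3x3 intrinsics, pixels), "distortion" ([k1, k2, p1, p2, k3] as OpenCV has them; the pictures are not rectified), "world_from_camera" (4x4, takes a point from camera to world coordinates). Camera axes: x right, y up, looking along -z (the intrinsics and any distortion apply to the point x, -y, -z); pixel columns grow to the right and rows downward; lengths in m; the calibration is good to about 2 mm. A picture is of the moment at which its call begins.
- r.finish_job(): hands the job in; it is judged then, once.
The state is a dict: "time_s": time; "joints": joint angles; "joint_velocities": joint speeds; "effort": joint torques, N m; "tcp_pos": TCP position; "ee_rot": TCP orientation; "wrist_force": force on the tool from outside, world axes, zero at the start; "moment": the same for the moment, N m; "gripper_width": opening from 0.0 (shut) to 1.0 (fully open); "gripper_force": force on a finger pad.
Only numpy, scipy, OpenCV 4.12 (cv2) and the standard library are available. Lean on these libraries where they do the work, as an engineer would, in place of code of your own. Each camera call takes 0.05 s, during which the arm holds its last target. There are 200 camera calls.

## Working session

There is one attempt and no reset: what is moved stays moved. The work goes in short steps, Python scripts to look and compute and a tool call to move; the robot and the scene stay as the last step left them, time stands still between calls to the robot, and variables do not carry over. Pictures are saved under pics/ and viewed, at most 10 in all, crops included, and the job is handed in when it is done.

```bash
ls; mkdir -p pics
```

Create h.py:
```python
import numpy as np,cv2
from station import r
def cap(n,save=None):
    c=r.capture(n)
    if save: cv2.imwrite('pics/'+save,c['pixels'][:,:,::-1])
    return c
def ray(c,uv):
    uv=np.array(uv,float).reshape(-1,1,2)
    p=cv2.undistortPoints(uv,np.array(c['K']),np.array(c['distortion'])).reshape(-1,2)
    T=np.array(c['world_from_camera'])
    d=np.c_[p[:,0],-p[:,1],-np.ones(len(p))]@T[:3,:3].T
    return T[:3,3],d
def plane(c,uv,z):
    o,d=ray(c,uv); return o+d*((z-o[2])/d[:,2])[:,None]
def depthpts(c,uv):
    uv=np.array(uv,int).reshape(-1,2); o,d=ray(c,uv)
    return o+d*c['z_map'][uv[:,1],uv[:,0]][:,None]
```

Run:
```python
from h import *
np.set_printoptions(precision=3,suppress=True)
for n in('scene','top','wrist'):
    c=cap(n,n+'1.png'); print(n,c['world_from_camera'])
print(r.sense())
```

```text
pics
station.py
scene [[-0.751  0.472 -0.462  0.164]
 [-0.661 -0.526  0.536  0.426]
 [ 0.01   0.708  0.707  0.766]
 [ 0.     0.     0.     1.   ]]
top [[-0.057  0.837 -0.545 -0.1  ]
 [-0.998 -0.049  0.029 -0.041]
 [-0.002  0.545  0.838  1.21 ]
 [ 0.     0.     0.     1.   ]]
wrist [[-0.435 -0.874 -0.218  0.213]
 [ 0.901 -0.422 -0.106 -0.592]
 [ 0.001 -0.242  0.97   0.385]
 [ 0.     0.     0.     1.   ]]
{'time_s': 0.15, 'joints': array([-49.411,  22.082,   0.399,  -0.019, -68.412, -14.817]), 'joint_velocities': array([ 0.108, -0.244,  0.252,  0.147,  0.052, -0.025]), 'effort': array([ -0.   , -39.105,  18.759,   4.222,   0.012,  -0.   ]), 'tcp_pos': array([ 0.272, -0.562,  0.222]), 'ee_rot': array([[-0.901, -0.435, -0.001],
       [-0.435,  0.901,  0.001],
       [ 0.   ,  0.002, -1.   ]]), 'wrist_force': array([-0.474, -1.015,  0.431]), 'moment': array([ 0.035,  0.012, -0.031]), 'gripper_force': 0.0, 'gripper_width': 1.0002524286301306}
```

View pics/scene1.png

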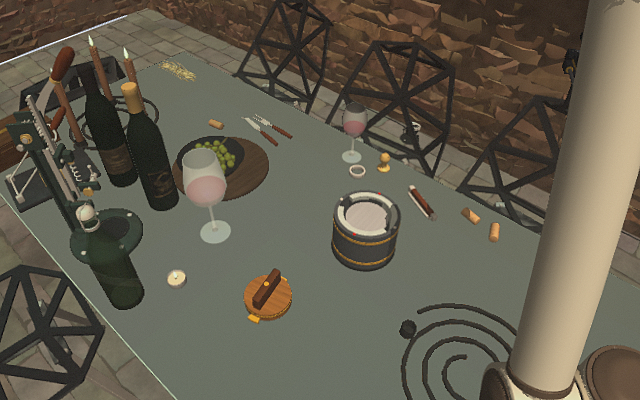

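View pics/top1.png

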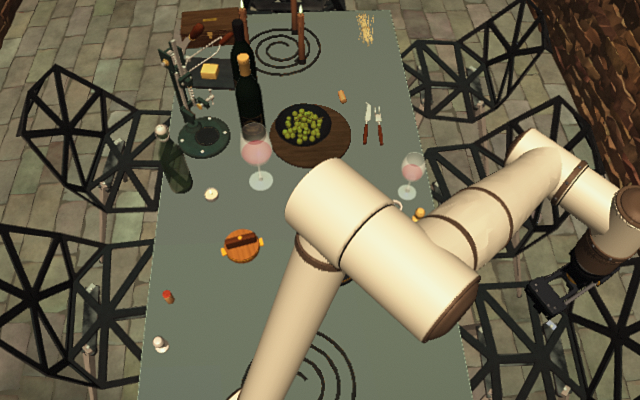

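The scene view shows the lid at about (268,295), with its bar from (258,305) to (277,273), and the canister mouth at about (366,213). The top view has the lid at (242,245), but the arm hides the canister.

Run:
```python
from h import *
np.set_printoptions(precision=4,suppress=True)
c=cap('scene')
for n,z,uv in(('lidbar',.062,[[258,304],[278,273]]),('mouth',.105,[[366,213]]),('wine',0,[[215,232]]),('tast',0,[[351,157]]),('cork',0,[[421,203]])):
    print(n,plane(c,uv,z),depthpts(c,uv))
t=cap('top');print(plane(t,[[226,242],[257,236],[242,246]],.062),depthpts(t,[[226,242],[257,236]]), plane(t,[[226,251],[261,243]],.011),)
```

```text
lidbar [[0.5248 0.1599 0.062 ]
 [0.5459 0.0869 0.062 ]] [[0.5309 0.1554 0.0502]
 [0.5476 0.0854 0.0589]]
mouth [[ 0.4939 -0.1166  0.105 ]] [[ 0.499  -0.125   0.0948]]
wine [[0.7642 0.0717 0.    ]] [[0.7572 0.0759 0.009 ]]
tast [[ 0.6996 -0.3416  0.    ]] [[ 0.6946 -0.3345  0.0071]]
cork [[ 0.4668 -0.3183  0.    ]] [[ 0.4626 -0.3079  0.0107]]
[[0.5323 0.1507 0.062 ]
 [0.5454 0.0719 0.062 ]
 [0.5187 0.1098 0.062 ]] [[ 0.5345  0.1514  0.058 ]
 [ 0.5819  0.0783 -0.0028]] [[0.5335 0.1584 0.011 ]
 [0.5524 0.0663 0.011 ]]
```

The manual's scale: shifts go in shares of 800 mm and turns go in shares of 180 degrees. Converting my numbers, -0.31 m / 0.8 = -0.3875, -0.12 m / 0.8 = -0.15.

Emit:
nudge_tcp([
  [[1,-0.05,0.0375,-0.025,0,0,0],[1,-0.1,0.075,-0.05,0,0,0],[1,-0.15,0.1125,-0.075,0,0,0],[1,-0.1938,0.15,-0.075,0,0,0],[1,-0.2375,0.1875,-0.075,0,0,0],[1,-0.2875,0.225,-0.075,0,0,0],[1,-0.3375,0.2625,-0.075,0,0,0],[1,-0.3875,0.3,-0.075,0,0,0]],
])

```text
time_s: 1.05
tcp_pos: [0.4456, -0.2126, 0.2829]
ee_rot: [[-0.901, -0.435, 0.001], [-0.435, 0.901, -0.0], [-0.001, -0.0, -1.0]]
wrist_force: [0.7, -1.5, -0.7]
gripper_width: 1.003
gripper_force: 0.0
```

Emit:
nudge_tcp([
  [[1,-0.05,0.0375,0,0,0,0],[1,-0.1,0.075,0,0,0,0],[1,-0.1,0.075,0,0,0,0],[1,-0.1,0.075,0,0,0,0]],
])

```text
time_s: 1.45
tcp_pos: [0.4913, -0.1247, 0.2823]
ee_rot: [[-0.899, -0.437, -0.001], [-0.437, 0.899, 0.0], [0.001, 0.0, -1.0]]
wrist_force: [-0.8, 0.2, -0.5]
gripper_width: 1.003
gripper_force: 0.0
```

Run:
```python
from h import *
np.set_printoptions(precision=4,suppress=True)
c=cap('wrist','w2.png'); s=r.sense();print(s['joints'],s['ee_rot']); cap('top','t2.png')
```

```text
[  4.0262   8.1543  -9.9358   0.0013 -71.9512 -68.2126] [[-0.9002 -0.4355 -0.0007]
 [-0.4355  0.9002 -0.0001]
 [ 0.0007  0.0002 -1.    ]]
```

View pics/w2.png

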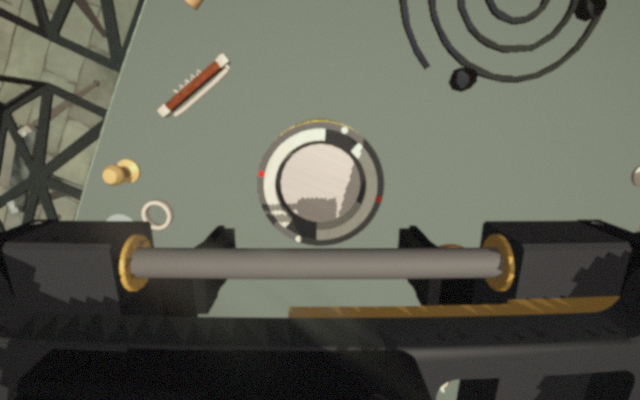

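The canister is in full view: white dots near (345,128) and (298,239), red dots near (262,174) and (379,200). Next I'll segment the dots and triangulate them with the scene camera.

Add to h.py:
```python
def blobs(img,mask,lo=2,hi=400,box=None):
    m=mask.astype(np.uint8)
    if box: b=np.zeros_like(m); x0,y0,x1,y1=box; b[y0:y1,x0:x1]=m[y0:y1,x0:x1]; m=b
    n,l,s,ct=cv2.connectedComponentsWithStats(m)
    return [(ct[i].round(1).tolist(),int(s[i,4])) for i in range(1,n) if lo<=s[i,4]<=hi]
def tri(c1,u1,c2,u2):
    o1,d1=ray(c1,u1);o2,d2=ray(c2,u2);d1=d1[0];d2=d2[0]
    s=np.linalg.lstsq(np.c_[d1,-d2],o2-o1,rcond=None)[0]
    p,q=o1+s[0]*d1,o2+s[1]*d2
    return (p+q)/2,np.linalg.norm(p-q)
```

Run:
```python
from h import *
np.set_printoptions(precision=4,suppress=True)
w=cap('wrist');s=cap('scene','s2.png');t=cap('top')
def red(c):
    a=c['pixels'].astype(int);return (a[...,0]>140)&(a[...,1]<90)&(a[...,2]<90)
def wh(c,th):return c['pixels'].min(2)>th
R=blobs(w,red(w),box=(240,110,400,250));W=blobs(w,wh(w,205),box=(240,110,400,250))
print(R,W)
print(blobs(s,red(s),box=(320,180,410,280)),blobs(s,wh(s,205),box=(320,180,410,280)))
print(blobs(t,red(t),box=(240,180,460,400)),blobs(t,wh(t,205),box=(240,180,460,400)))
for b in R+W: print(b[0],plane(w,b[0],.105)[0])
cv2.imwrite('pics/s2c.png',cv2.resize(np.hstack([s['pixels'][180:280,320:415,::-1],w['pixels'][100:200,240:400,::-1]]),None,fx=3,fy=3))
```

```text
[([262.0, 174.6], 21), ([379.3, 199.7], 10)] [([345.3, 130.9], 18), ([357.7, 150.5], 46)]
[([379.0, 193.0], 7)] []
[([359.5, 236.0], 6), ([407.5, 272.0], 2), ([405.3, 277.7], 3)] [([339.3, 223.3], 3), ([345.5, 226.0], 2), ([353.4, 246.1], 138), ([328.8, 262.1], 8), ([414.5, 264.0], 2), ([403.0, 283.5], 2)]
[262.0, 174.6] [ 0.5107 -0.1822  0.105 ]
[379.3, 199.7] [ 0.4807 -0.0566  0.105 ]
[345.3, 130.9] [ 0.4315 -0.123   0.105 ]
[357.7, 150.5] [ 0.4438 -0.1022  0.105 ]
```

View pics/s2c.png

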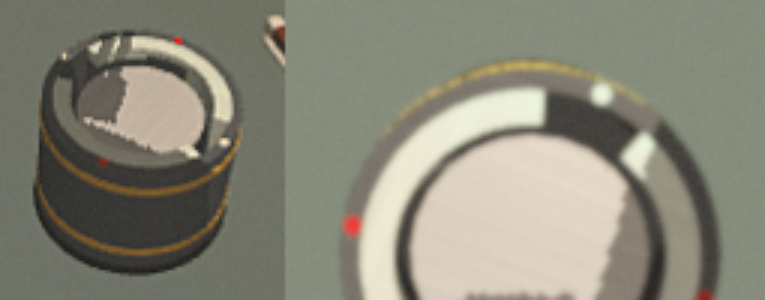

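The crop shows red dots at scene (379.7,193.7) and (354.7,234), and a white dot at (394.7,227.7). The canister's x axis is about 3.3° and its centre about (0.4957,-0.1194). Next I check the height from two views and move over the lid.

Run:
```python
from h import *
np.set_printoptions(precision=4,suppress=True)
w=cap('wrist');s=cap('scene')
for a,b in(([262,174.6],[379.7,193.7]),([379.3,199.7],[354.7,234]),([345.3,130.9],[394.7,227.7])): print(*tri(w,a,s,b))
```

```text
[ 0.5094 -0.1837  0.1019] 0.0038496260733988526
[ 0.4791 -0.0575  0.1038] 0.0037705346368154193
[ 0.4301 -0.1239  0.1025] 0.002957673636693925
```

Emit:
nudge_tcp([
  [[1,-0.0375,0.05,0,0,0,-0.0472],[1,-0.075,0.1,0,0,0,-0.0944],[1,-0.1,0.15,0,0,0,-0.1417],[1,-0.1375,0.2,0,0,0,-0.1889],[1,-0.1625,0.25,0,0,0,-0.2361],[1,-0.195,0.2875,0,0,0,-0.2833],[1,-0.195,0.2875,0,0,0,-0.3306],[1,-0.195,0.2875,0,0,0,-0.3778]],
])

```text
time_s: 2.6
tcp_pos: [0.5318, 0.1499, 0.2821]
ee_rot: [[0.073, -0.997, -0.001], [-0.997, -0.073, -0.0], [0.0, 0.001, -1.0]]
wrist_force: [0.3, 0.2, 0.7]
gripper_width: 0.998
gripper_force: 0.0
```

Emit:
nudge_tcp([
  [[1,0,0,0,0,0,-0.0444],[1,0,0,0,0,0,-0.0444],[1,0,0,0,0,0,-0.0444]],
])

```text
time_s: 2.9
tcp_pos: [0.5317, 0.1486, 0.2826]
ee_rot: [[0.2, -0.98, -0.0], [-0.98, -0.2, -0.0], [0.0, 0.0, -1.0]]
wrist_force: [0.8, 0.3, -0.1]
gripper_width: 1.0
gripper_force: 0.0
```

Run:
```python
from h import *
np.set_printoptions(precision=4,suppress=True)
w=cap('wrist','w3.png');s=cap('scene','s3.png');t=cap('top','t3.png')
for n,c in(('w',w),('s',s),('t',t)):
    a=cv2.cvtColor(c['pixels'],cv2.COLOR_RGB2HSV)
    print(n)
cw=cv2.resize(s['pixels'][255:345,220:320,::-1],None,fx=3,fy=3);ct=cv2.resize(t['pixels'][215:285,200:290,::-1],None,fx=3,fy=3)
im=np.zeros((600,640,3),np.uint8);im[:330]=w['pixels'][:330,:,::-1];im[330:600,:300]=cw;im[330:540,320:590]=ct
cv2.imwrite('pics/m3.png',im);print(r.sense()['joints'])
```

```text
w
s
t
[ 32.4631  12.7621  -4.1148   0.0008 -73.116  -20.8145]
```

View pics/m3.png

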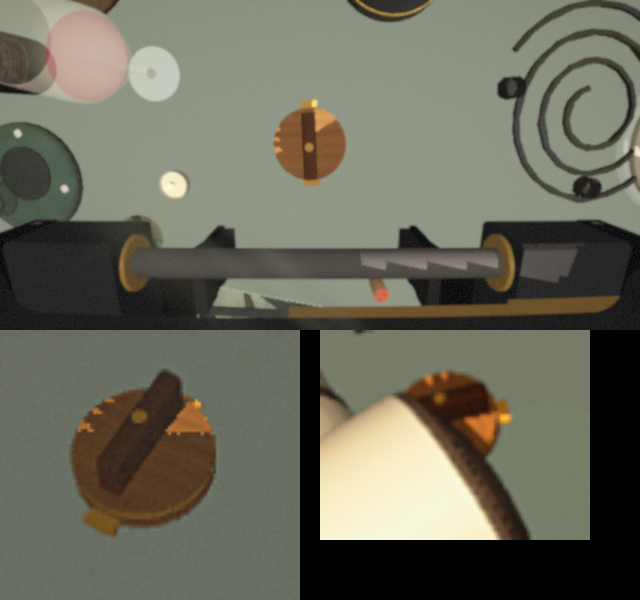

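The lid is clear: brass stud on the bar at wrist (309,147), bar from (308,112) to (310,180), and the stud at scene (266.3,283.7). I'll measure the bar's axis, centre and height.

Run:
```python
from h import *
np.set_printoptions(precision=4,suppress=True)
w=cap('wrist');s=cap('scene')
print('stud',*tri(w,[309,147],s,[266.3,283.7]))
a=w['pixels'].astype(int)
m=np.zeros((400,640),bool);m[95:195,265:355]=True
hsv=cv2.cvtColor(w['pixels'],cv2.COLOR_RGB2HSV)
dark=m&(a[...,0]<112)&(hsv[...,1]>90)
dark=cv2.morphologyEx(dark.astype(np.uint8),cv2.MORPH_OPEN,np.ones((3,3)))
cn=max(cv2.findContours(dark,0,2)[0],key=cv2.contourArea)
rc=cv2.minAreaRect(cn);print(rc)
bx=cv2.boxPoints(rc);P=plane(w,bx,.062);print(P,P.mean(0))
e=sorted([(np.linalg.norm(P[i]-P[(i+1)%4]),i) for i in range(4)]);print(e)
i=e[-1][1];v=P[i]-P[(i+1)%4];print('bar ang',np.degrees(np.arctan2(v[1],v[0]))%180)
# lid disc (wood) circle at z .028
wood=m&(hsv[...,1]>90)&(a[...,0]>70)
wc=max(cv2.findContours(wood.astype(np.uint8),0,2)[0],key=cv2.contourArea)
Q=plane(w,wc.reshape(-1,2),.028)
for z in(.062,):print('stud',plane(w,[309,147],z))
lug=plane(w,[[309,103],[312,183]],.014);print('lugs',lug);v=lug[0]-lug[1];print(np.degrees(np.arctan2(v[1],v[0]))%180, np.linalg.norm(v))
(cx,cy),rad=cv2.minEnclosingCircle(Q[:,:2].astype(np.float32));print('encl incl lugs',cx,cy,rad)
```

```text
stud [0.5474 0.118  0.0586] 0.0014698344777368637
((307.8141784667969, 128.71240234375), (33.991214752197266, 13.902472496032715), 86.18592071533203)
[[0.5662 0.0815 0.062 ]
 [0.5508 0.0772 0.062 ]
 [0.5404 0.1146 0.062 ]
 [0.5562 0.1189 0.062 ]] [0.5534 0.098  0.062 ]
[(np.float64(0.015951974604505183), 0), (np.float64(0.016310857168562582), 2), (np.float64(0.038745187397095926), 1), (np.float64(0.03877390627366118), 3)]
bar ang 104.94003791193322
stud [[0.5479 0.1183 0.062 ]]
lugs [[0.5592 0.0674 0.014 ]
 [0.5346 0.1692 0.014 ]]
103.58812843694773 0.1047013778210588
encl incl lugs 0.5487319827079773 0.11686501652002335 0.05432219058275223
```

Converted, 0.22 m / 0.8 = 0.275, -0.0094 m / 0.8 = -0.0118, -2.5 degrees / 180 = -0.0139.

Emit:
nudge_tcp([
  [[1,0.025,-0.0075,0.05,0,0,-0.0139],[1,0.0413,-0.0118,0.1063,0,0,-0.0139],[1,0.0413,-0.0118,0.1625,0,0,-0.0139],[1,0.0413,-0.0118,0.2125,0,0,-0.0139],[1,0.0413,-0.0118,0.25,0,0,-0.0139],[1,0.0413,-0.0118,0.275,0,0,-0.0139],[1,0.0413,-0.0118,0.275,0,0,-0.0139]],
])

```text
time_s: 3.85
tcp_pos: [0.5455, 0.1177, 0.0595]
ee_rot: [[0.245, -0.969, -0.006], [-0.969, -0.245, -0.003], [0.001, 0.007, -1.0]]
wrist_force: [-0.8, 0.4, -0.4]
gripper_width: 1.003
gripper_force: 0.0
```

Run:
```python
from h import *
cap('wrist','w4.png');cap('scene','s4.png')
```

```text
(no output)
```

View pics/w4.png

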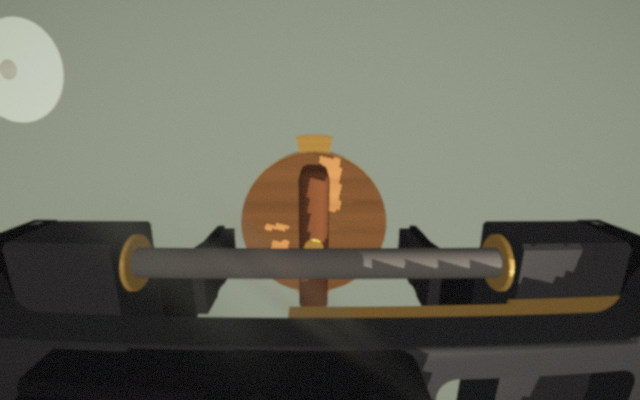

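The bar lies upright in the image and central between the fingers (stud at (314,244)), so I descend and close.

Run:
```python
from h import *
w=cap('wrist');print(plane(w,[314,244],.062))
```

```text
[[0.55049677 0.11930099 0.062     ]]
```

Emit:
nudge_tcp([
  [[1,0,0,0.015,0,0,0],[1,0,0,0.0319,0,0,0],[1,0,0,0.0319,0,0,0],[0.1,0,0,0.0319,0,0,0],[0.1,0,0,0.0319,0,0,0],[0.1,0,0,0.0319,0,0,0],[0.1,0,0,0.0319,0,0,0],[0.1,0,0,0.0319,0,0,0]],
])

```text
time_s: 4.8
tcp_pos: [0.5477, 0.1189, 0.0374]
ee_rot: [[0.247, -0.969, 0.001], [-0.969, -0.247, 0.0], [-0.0, -0.001, -1.0]]
wrist_force: [0.1, -0.9, 0.0]
gripper_width: 0.63
gripper_force: 0.0
```

Converted, 0.003 m / 0.8 = 0.0038.

Emit:
nudge_tcp([
  [[0,0,0,0.0038,0,0,0],[0,0,0,0.0038,0,0,0],[0,0,0,0.0038,0,0,0],[0,0,0,0.0038,0,0,0],[0,0,0,0.0038,0,0,0],[0,0,0,0.0038,0,0,0],[0,0,0,0.0038,0,0,0]],
])

```text
time_s: 5.5
tcp_pos: [0.5474, 0.1187, 0.034]
ee_rot: [[0.246, -0.969, -0.0], [-0.969, -0.246, -0.0], [0.0, 0.0, -1.0]]
wrist_force: [-0.1, -0.4, -0.5]
gripper_width: 0.182
gripper_force: 30.0
```

Converted, 0.003 m / 0.8 = 0.0038.

Emit:
nudge_tcp([
  [[0,0,0,0.0038,0,0,0],[0,0,0,0.0038,0,0,0]],
])

```text
time_s: 5.7
tcp_pos: [0.5475, 0.1187, 0.034]
ee_rot: [[0.247, -0.969, 0.0], [-0.969, -0.247, -0.001], [0.001, -0.0, -1.0]]
wrist_force: [-7.3, -0.5, 17.2]
gripper_width: 0.182
gripper_force: 30.0
```

Converted, -0.173 m / 0.8 = -0.2163, 0.05 m / 0.8 = 0.0625, -40 degrees / 180 = -0.2222.

Emit:
nudge_tcp([
  [[0,0,0,-0.0375,0,0,0],[0,0,0,-0.1,0,0,0],[0,0,0,-0.1625,0,0,0],[0,0.025,0.0125,-0.2163,0,0,-0.0444],[0,0.0625,0.0313,-0.2163,0,0,-0.0889],[0,0.1,0.05,-0.2163,0,0,-0.1333],[0,0.1375,0.0688,-0.2163,0,0,-0.1778],[0,0.175,0.0875,-0.2163,0,0,-0.2222]],
])

```text
time_s: 6.5
tcp_pos: [0.5132, -0.0353, 0.2036]
ee_rot: [[0.815, -0.579, -0.001], [-0.579, -0.815, 0.0], [-0.001, 0.0, -1.0]]
wrist_force: [1.0, -0.3, -1.7]
gripper_width: 0.182
gripper_force: 30.0
```

Emit:
nudge_tcp([
  [[0,0.0375,-0.0125,0,0,0,-0.0444],[0,0.0625,-0.0375,0,0,0,-0.0889],[0,0.0813,-0.0438,0,0,0,-0.1333],[0,0.0813,-0.0438,0,0,0,-0.1778],[0,0.0813,-0.0438,0,0,0,-0.2167],[0,0.0813,-0.0438,0,0,0,-0.2167]],
])

```text
time_s: 7.1
tcp_pos: [0.5869, -0.0437, 0.203]
ee_rot: [[0.998, 0.056, -0.002], [0.056, -0.998, 0.0], [-0.002, -0.0, -1.0]]
wrist_force: [0.6, -0.2, -1.9]
gripper_width: 0.179
gripper_force: 30.0
```

```bash
python3 -c "
from h import *
c=np.array([.4955,-.1195]);s=r.sense();R=s['ee_rot'];print(s['joints'],np.degrees(np.arctan2(R[1,0],R[0,0])),R[:2,:2].T@(c-s['tcp_pos'][:2]))"
```

```text
[ 1.14784839e+01  1.93893417e+01 -6.46168304e+00 -3.43050832e-02
 -6.42566757e+01  8.17734424e+01] 3.2370118978902434 [-0.09558226  0.07050922]
```

Converted, -0.0956 m / 0.8 = -0.1195, 0.0705 m / 0.8 = 0.0881.

Emit:
nudge_tcp([
  [[0,-0.0438,0.0313,0,0,0,0],[0,-0.0875,0.0625,0,0,0,0],[0,-0.1195,0.0881,0,0,0,0],[0,-0.1195,0.0881,0,0,0,0],[0,-0.1195,0.0881,0.025,0,0,0],[0,-0.1195,0.0881,0.0563,0,0,0],[0,-0.1195,0.0881,0.0563,0,0,0]],
])

```text
time_s: 7.8
tcp_pos: [0.4935, -0.1191, 0.1559]
ee_rot: [[0.998, 0.054, -0.008], [0.054, -0.999, 0.001], [-0.008, -0.001, -1.0]]
wrist_force: [-0.8, 0.6, -2.7]
gripper_width: 0.181
gripper_force: 30.0
```

Run:
```python
from h import *
np.set_printoptions(precision=4,suppress=True)
w=cap('wrist');s=cap('scene');t=cap('top')
im=np.zeros((600,740,3),np.uint8)
im[:260,:640]=w['pixels'][:260,:,::-1]
im[260:600,:320]=cv2.resize(s['pixels'][165:250,325:405,::-1],None,fx=4,fy=4)
im[260:600,330:730]=cv2.resize(t['pixels'][205:290,300:400,::-1],None,fx=4,fy=4)
cv2.imwrite('pics/m5.png',im)
```

```text
(no output)
```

View pics/m5.png

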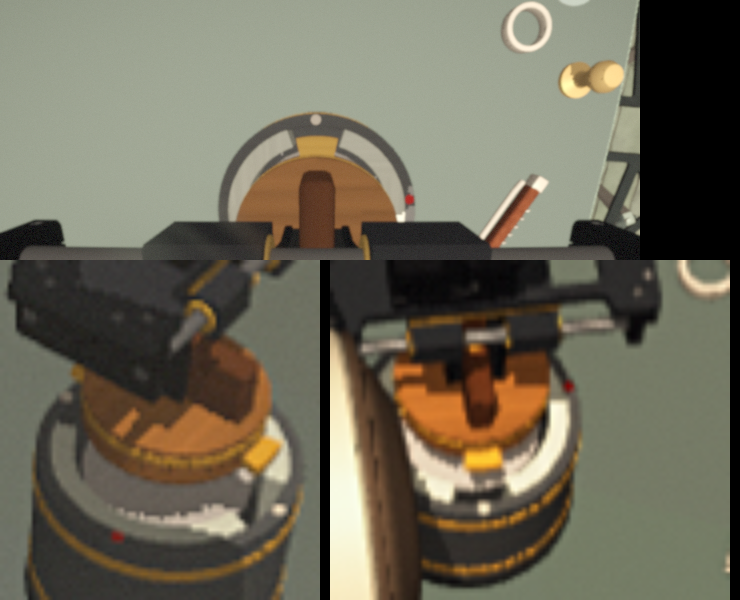

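Lug at wrist (317,146) points at the white dot (316,119), so the yaw is right. A quick numeric check of both, then insert.

Run:
```python
from h import *
np.set_printoptions(precision=4,suppress=True)
w=cap('wrist');s=r.sense();print(s['tcp_pos'])
a=w['pixels'];
W=blobs(w,a.min(2)>195,box=(300,105,335,130));print(W)
hsv=cv2.cvtColor(a,cv2.COLOR_RGB2HSV)
m=(hsv[...,1]>140)&(a[...,0]>150)
print(blobs(w,m,20,3000,(280,130,350,170)))
mm=np.zeros((400,640),np.uint8);mm[130:165,285:350]=m[130:165,285:350]
ys,xs=np.nonzero(mm);y0=ys.min();print('lug outer row',y0,xs[ys<y0+4].min(),xs[ys<y0+4].max())
red=(a[...,0]>150)&(a[...,1]<80);R=blobs(w,red,box=(380,180,430,220));print(R)
d=plane(w,W[0][0],.105)[0] if W else plane(w,[316,119],.105)[0];print('dot',d)
rd=plane(w,R[0][0],.105)[0];print('red',rd)
# centre from the two dots: dot=c+.064u(phi), red=c+.064u(phi-80)
mid=(d+rd)[:2]/2;ch=(d-rd)[:2];n=np.array([-ch[1],ch[0]])/np.linalg.norm(ch);c=mid+n*.064*np.cos(np.radians(40));print('chord',np.linalg.norm(ch),2*.064*np.sin(np.radians(40)),'centre',c)
print('phi',np.degrees(np.arctan2(*(d[:2]-c)[::-1])))
lug=plane(w,[(xs[ys<y0+4].min()+xs[ys<y0+4].max())/2,y0],s['tcp_pos'][2]-.034+.014)[0];print('lug tip',lug,'lid centre',lug[:2]-.056*s['ee_rot'][:2,0])
```

```text
[ 0.4972 -0.1194  0.1603]
[]
[([316.3, 146.7], 755)]
lug outer row 137 297 336
[([406.0, 203.1], 46)]
dot [ 0.5634 -0.1159  0.105 ]
red [ 0.51   -0.1821  0.105 ]
chord 0.08499387930505233 0.08227681403987702 centre [ 0.4985 -0.1182]
phi 1.9839290639778644
lug tip [ 0.5537 -0.1167  0.1403] lid centre [ 0.4978 -0.1199]
```

Converted, 0.034 m / 0.8 = 0.0425, 0.033 m / 0.8 = 0.0413.

Emit:
nudge_tcp([
  [[0,0,0,0.0125,0,0,0],[0,0,0,0.0225,0,0,0],[0,0,0,0.03,0,0,0],[0,0,0,0.035,0,0,0],[0,0,0,0.0388,0,0,0],[0,0,0,0.0413,0,0,0],[0,0,0,0.0425,0,0,0],[0,0,0,0.0425,0,0,0]],
])

```text
time_s: 8.8
tcp_pos: [0.4959, -0.1196, 0.1257]
ee_rot: [[0.998, 0.057, 0.0], [0.057, -0.998, -0.0], [0.0, 0.0, -1.0]]
wrist_force: [-2.8, 1.6, 4.9]
gripper_width: 0.184
gripper_force: 30.0
```

Converted, 0.0135 m / 0.8 = 0.0169, 0.0125 m / 0.8 = 0.0156.

Emit:
nudge_tcp([
  [[0,0,0,0,0,0,0],[0,0,0,0.0063,0,0,0],[0,0,0,0.0113,0,0,0],[0,0,0,0.0156,0,0,0],[0,0,0,0.0169,0,0,0],[0,0,0,0.0169,0,0,0]],
])

```text
time_s: 9.4
tcp_pos: [0.4963, -0.1197, 0.1126]
ee_rot: [[0.998, 0.058, 0.001], [0.058, -0.998, -0.0], [0.001, 0.001, -1.0]]
wrist_force: [-4.0, 1.2, 8.8]
gripper_width: 0.181
gripper_force: 30.0
```

Converted, 0.0015 m / 0.8 = 0.0019, 30 degrees / 180 = 0.1667.

Emit:
nudge_tcp([
  [[0,0,0,0.0019,0,0,0],[0,0,0,0.0019,0,0,0],[0,0,0,0.0019,0,0,0.0333],[0,0,0,0.0019,0,0,0.0667],[0,0,0,0.0019,0,0,0.1],[0,0,0,0.0019,0,0,0.1333],[0,0,0,0.0019,0,0,0.1667]],
])

```text
time_s: 10.1
tcp_pos: [0.497, -0.1192, 0.1115]
ee_rot: [[0.892, -0.452, 0.003], [-0.452, -0.892, -0.0], [0.002, -0.001, -1.0]]
wrist_force: [-3.3, 2.8, 9.4]
gripper_width: 0.181
gripper_force: 30.0
```

Turning freely at -27° with low forces. I'll continue to about 80° in all.

Converted, 49 degrees / 180 = 0.2722.

Emit:
nudge_tcp([
  [[0,0,0,0,0,0,0.0389],[0,0,0,0,0,0,0.0778],[0,0,0,0,0,0,0.1167],[0,0,0,0,0,0,0.1556],[0,0,0,0,0,0,0.1944],[0,0,0,0,0,0,0.2333],[0,0,0,0,0,0,0.2722]],
])

```text
time_s: 10.8
tcp_pos: [0.497, -0.1192, 0.1116]
ee_rot: [[0.244, -0.97, 0.003], [-0.97, -0.244, -0.0], [0.001, -0.002, -1.0]]
wrist_force: [-3.4, 3.4, 9.5]
gripper_width: 0.185
gripper_force: 30.0
```

Emit:
nudge_tcp([
  [[0,0,0,0,0,0,0.0111],[0,0,0,0,0,0,0.0111]],
])

```text
time_s: 11.0
tcp_pos: [0.497, -0.1193, 0.1116]
ee_rot: [[0.214, -0.977, 0.003], [-0.977, -0.214, -0.0], [0.001, -0.003, -1.0]]
wrist_force: [-2.9, 2.7, 8.5]
gripper_width: 0.179
gripper_force: 30.0
```

```bash
python3 -c "
from h import *
s=r.sense();R=s['ee_rot'];print(s['moment'],np.degrees(np.arctan2(R[1,0],R[0,0])))
s=cap('scene');t=cap('top');w=cap('wrist')
im=np.zeros((600,740,3),np.uint8)
im[:260,:640]=w['pixels'][:260,:,::-1]
im[260:600,:320]=cv2.resize(s['pixels'][165:250,325:405,::-1],None,fx=4,fy=4)
im[260:600,330:730]=cv2.resize(t['pixels'][205:290,300:400,::-1],None,fx=4,fy=4)
cv2.imwrite('pics/m6.png',im)"
```

```text
[1.0075009  1.16700624 0.16009062] -77.67096018442231
```

View pics/m6.png

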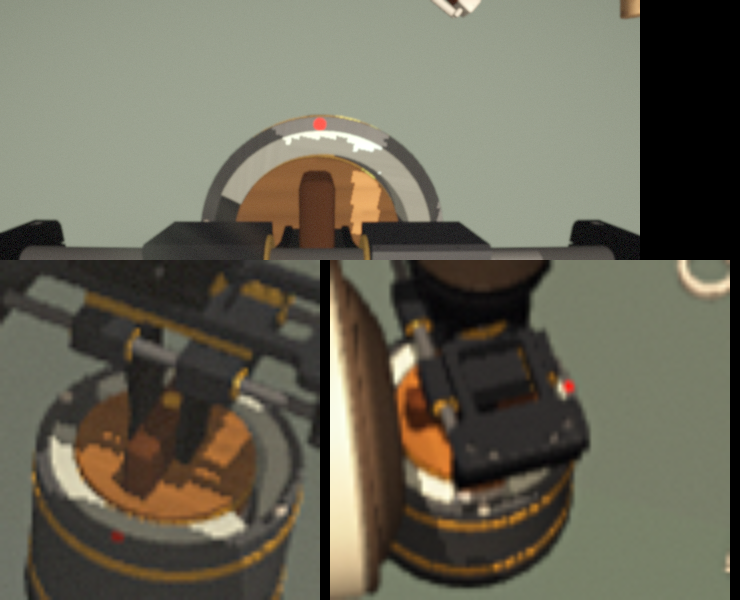

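The bar at (317,175) points straight at the red dot (320,124), at 81° of turn. Let it rise, then open.

Emit:
nudge_tcp([
  [[0,0,0,-0.0025,0,0,0],[0,0,0,-0.005,0,0,0],[0,0,0,-0.0075,0,0,0],[0,0,0,-0.0081,0,0,0],[0,0,0,-0.0081,0,0,0]],
])

```text
time_s: 11.65
tcp_pos: [0.497, -0.1193, 0.1175]
ee_rot: [[0.213, -0.977, 0.003], [-0.977, -0.213, 0.0], [0.0, -0.003, -1.0]]
wrist_force: [-2.9, 3.0, 6.0]
gripper_width: 0.182
gripper_force: 30.0
```

Emit:
nudge_tcp([
  [[1,0,0,0,0,0,0],[1,0,0,0,0,0,0],[1,0,0,0,0,0,0],[1,0,0,0,0,0,0],[1,0,0,0,0,0,0],[1,0,0,0,0,0,0]],
])

```text
time_s: 12.25
tcp_pos: [0.496, -0.1196, 0.1164]
ee_rot: [[0.212, -0.977, -0.0], [-0.977, -0.212, -0.0], [0.0, 0.0, -1.0]]
wrist_force: [0.4, -0.3, 0.5]
gripper_width: 0.64
gripper_force: 0.0
```

Emit:
nudge_tcp([
  [[1,0,0,-0.025,0,0,0],[1,0,0,-0.0625,0,0,0],[1,0,0,-0.125,0,0,0],[1,-0.05,0,-0.175,0,0,0],[1,-0.075,0,-0.175,0,0,0],[1,-0.075,0,-0.175,0,0,0]],
])

```text
time_s: 12.85
tcp_pos: [0.4836, -0.0591, 0.2587]
ee_rot: [[0.215, -0.977, 0.005], [-0.977, -0.215, 0.001], [-0.0, -0.005, -1.0]]
wrist_force: [0.1, 0.6, 0.2]
gripper_width: 0.993
gripper_force: 0.0
```

Run:
```python
from h import *
np.set_printoptions(precision=4,suppress=True)
s=cap('scene');t=cap('top');w=cap('wrist')
im=np.zeros((600,740,3),np.uint8)
im[:260,:640]=w['pixels'][:260,:,::-1]
im[260:600,:320]=cv2.resize(s['pixels'][165:250,325:405,::-1],None,fx=4,fy=4)
im[260:600,330:730]=cv2.resize(t['pixels'][205:290,300:400,::-1],None,fx=4,fy=4)
cv2.imwrite('pics/m7.png',im)
```

```text
(no output)
```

View pics/m7.png

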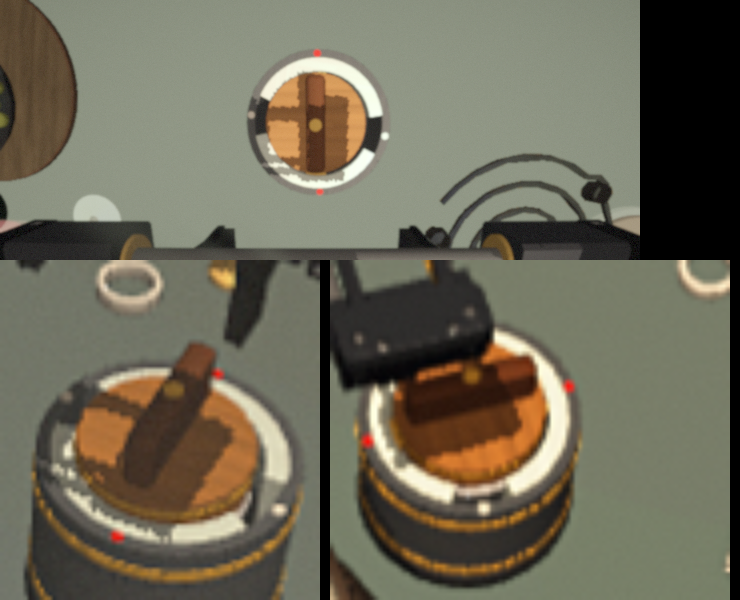

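The lid sits in the mouth with its bar, (315,72) to (316,172), lined up with the red dots at (317,53) and (320,192). One height check before handing in.

Run:
```python
from h import *
np.set_printoptions(precision=4,suppress=True)
w=cap('wrist');s=cap('scene')
print('stud (expect ~.143-.147)',*tri(w,[315.5,125],s,[368.5,197.4]))
for n,uv in(('bar',[[315,100],[316,150]]),('plug',[[285,140],[345,120],[285,95],[345,155]]),('rim',[[292,72],[373,98],[260,155]])):print(n,depthpts(w,uv)[:,2])
P=plane(w,[[315,72],[316,173]],.147);v=P[0]-P[1];print('bar ang',np.degrees(np.arctan2(v[1],v[0])),P.mean(0))
```

```text
stud (expect ~.143-.147) [ 0.4966 -0.1207  0.1448] 0.002151047422801927
bar [0.1485 0.1483]
plug [0.1148 0.1137 0.1144 0.1143]
rim [0.1068 0.1059 0.1065]
bar ang -77.16778410484211 [ 0.4977 -0.1209  0.147 ]
```

```bash
python3 -c "
from station import r
print(r.finish_job())"
```

```text
the job is handed in; nothing more can be done
None
```

The lid is locked in the canister: the bar is 80° round at the red dots, the underside is about 85 mm above the canister's origin, the gripper is clear, no moves went near the glasses or corkscrew, and the job was handed in at about 13 s.

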